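# Roll the rolling pin to the middle of the slab board

### The job

Get the slab board ready for the next slab, which is rolled from its middle outwards: with the fingertips on top of the big wooden rolling pin, roll it along the two gauge strips and stop it at the middle of the board, so that seen from above each handle lies in the gap between its two little pegs. Push only on the top of the pin, not from behind it, do not pick the pin up or lift it off the strips, let go and leave it lying still there. Do not disturb the small pot and the other things on the board and around it.

Things in the scene. Friction and masses are not known exactly. Their poses are not given: they have to be found in the camera images.
- board: Fixed plywood slab board flat on the table, 420 (x) x 420 (y) x 12 mm. Origin: centre of its underside; x runs along two gauge strips (400 x 32 x 8 mm thick, at board y = +105 and -105 mm, tops 20 mm above the table), roughly to the robot's right; y runs across them, roughly away from the robot. The middle line for the pin is board x = 0.
- gap_far (a point): Point midway between the two little upright pegs on the board's far (+y) side, 24 mm above the table, at board x = 0, y = +175 mm. The pegs are 12 mm thick, tops 24 mm above the table, 28 mm either side of this point along board x: a 44 mm gap. They are too low to touch the pin.
- gap_near (a point): Point midway between the two little upright pegs on the board's near (-y) side, 24 mm above the table, at board x = 0, y = -175 mm. The pegs are 12 mm thick, tops 24 mm above the table, 28 mm either side of this point along board x: a 44 mm gap. They are too low to touch the pin.
- pin: Wooden rolling pin, 0.5 to 0.85 kg, lying across both strips, rolls along board x. Barrel 66 mm thick, 260 mm long; handles 24 mm thick, 78 mm long. Origin: mid-length on its axis, 53 mm above the table (barrel's top at 86 mm); y is its length, x and z turn. Starts 83-125 mm left or right of the middle. A fingertip rolling it without slip moves twice as far as the pin; let go, it stops soon.
- handle_far (a point): Point on the pin's axis in the handle on its +y side (farther from the robot), 175 mm from the pin's middle.
- handle_near (a point): Point on the pin's axis in the handle on its -y side (nearer the robot), 175 mm from the pin's middle.
- pot: Small loose terracotta pot, 70 mm across the rim, 38 mm high, standing on the board between the strips on the other side of the board's middle from the pin, 83 to 125 mm from the middle: leave it alone. Origin: centre of its underside.
- rib: Loose wooden potter's rib, flat, 28 x 90 x 6 mm, lying between the strips near the board's right edge: leave it alone. Origin: centre of its underside.
- knife: Loose wooden modelling knife, 155 mm long, 8 mm thick, lying between the strips near the board's left edge: leave it alone. Origin: underside of its handle's middle.
- mug: Loose white mug, 80 mm wide, 90 mm high, standing left of the board: leave it alone. Origin: centre of its underside.
- jar: Loose white jar with a dark lid, 72 mm wide, 90 mm high, standing left of the board: leave it alone. Origin: centre of its underside.
- weight: Loose steel cylinder, 60 mm wide, 50 mm high, standing right of the board: leave it alone. Origin: centre of its underside.
- bisque: Loose pale bowl, 140 mm wide, 60 mm high, standing right of the board: leave it alone. Origin: centre of its underside.

How it is judged:
By the outcome, as a careful person would: the job done as asked, in the order asked, and still so for the second after the job is handed in, with the robot touching nothing.
It also fails if it takes over 51 s, if anything falls off the work surface, if the arm or the gripper's body presses on something with over 40 N, if the wrist force passes 120 N, or if a joint passes its speed limit or range.

### The arm

A 7-joint arm with a two-finger parallel gripper is mounted at the origin on the work surface. World frame = base frame: x ahead of the robot, y to its left, z up, the work surface at z = 0. Lengths are in m, angles in rad, forces in N, time in s.
With the tool pointing down it reaches from about 0.4 to 0.85 m from the base axis. Payload 10.4 kg.
Tool frame: the origin (TCP) lies at the very end of the fingers, on their centre line; the grasp point (between the pads) lies 19 mm behind it (manip.grip_point_offset is the z of the grasp point in the tool frame, in m); z points along the fingers, y is the direction in which the jaws open and shut (so a half turn about z gives the same grasp; the last joint's range is limited). The gripper opens to 85 mm and grips with 20 to 120 N. Pads are 22 mm wide; open, the fingers measure 114 mm over their backs; the gripper's body (76 mm by 85 mm) begins 54 mm behind the grasp point. The pads swing forward as they close: fully open they stand 13 mm farther back than shut.
Start: joints at [1.099, 0.332, -0.065, 1.46, 0.022, 1.35, -0.088], TCP at [0.271, -0.563, 0.231] pointing down, gripper open.
Joint ranges: [-2.6, 2.6], [-0.5, 2.12], [-1.47, 1.34], [0.16, 2.42], [-1.27, 4.41], [0.06, 2.06], [-2.6, 2.6]. Speed limits (rad/s): [2.22, 2.22, 2.79, 2.79, 3.14, 3.14, 3.14].

### API

Orientations are given as a unit quaternion [x, y, z, w].
In Python, from workcell import manip, camera, get_calibration, hand_in gives the robot as it stands.
- The arm moves only by the shell command python3 -m pendant 'ROWS' [FORCE]. ROWS is JSON, a list of rows, each a list of 5 numbers: the shift along the tool's x, y, z in units of 40 mm (1.0 is 40 mm), then the turn about the tool's z in units of 6 degrees (1.0 is 6 degrees), then the closure, from 0 (fully open) to 1 (shut). A call has 1 to 5 rows; each row is the pose to reach, as a shift and turn from the pose commanded when the call began, along the tool's axes at that moment; what a row does not reach only later rows make up. A row lasts 1/8 s, in which the tool goes at most 62.5 mm and 10.7 degrees, less where a joint would pass 70% of its speed; a pose out of reach is approached as far as the arm can. A call with a gripper value outside its range is refused whole. The fingers move at their own pace and stop on an object; FORCE is the grip in N (left out, the last holds). Time passes only in rows, so rows that repeat a pose let the fingers close. It gives the time, the measured TCP pose, the force and the opening at its end, in the units of the state.
- manip.get_obs(): the state, without advancing time (a new reading comes with each control period).
- camera(name): name is "side" or "top" or "wrist"; returns (picture, depth): 384x512x3 uint8, red, green, blue; 384x512 float32, m along the optical axis (not along the pixel's ray), 0 where there is no reading.
- get_calibration(name): a dict with "vfov" (degrees; the focal length in pixels is half the picture's height over the tangent of half this angle, whatever the lens; pixels are square), "cx", "cy" (the principal point, pixels), "position" and "rotation" of the camera in the world. Camera axes: x right, y down, z forward; pixel columns grow to the right and rows downward; lengths in m; the calibration is good to about 2 mm. The wrist camera is an equidistant fisheye: a pixel r from the principal point sees the ray r / f radians off the axis. A picture is of the moment at which its call begins: read the wrist's pose just before it. get_calibration takes no time and is no camera call; for the wrist camera it gives the pose at the moment of the call.
- hand_in(): hands the job in, once; it reports no verdict.
The state is a dict: "clock": time; "joint_pos": joint angles; "joint_velocities": joint speeds; "tau": joint torques, N m; "position": TCP position; "ee_rot": TCP orientation; "ft_force": force on the tool from outside, world axes, zero at the start; "torque": the same for the moment, N m; "grip_width": opening from 0.0 (shut) to 1.0 (fully open).
Only numpy, scipy, OpenCV 4.12 (cv2) and the standard library are available. Lean on these libraries where they do the work, as an engineer would, in place of code of your own. Each camera call takes 0.05 s, during which the arm holds its last target.

## Working session

There is one attempt and no reset: what is moved stays moved. The work goes in short steps, Python scripts to look and compute and a shell command to move; the robot and the scene stay as the last step left them, time stands still between calls to the robot, and variables do not carry over. Pictures are saved under pics/ and viewed, and the job is handed in when it is done.

```bash
mkdir -p pics; ls; python3 - <<'E'
from workcell import manip,camera,get_calibration
import cv2
o=manip.get_obs();print(o)
for n in("top","side"):
    p,d=camera(n);cv2.imwrite(f"pics/{n}0.png",p[:,:,::-1]);import numpy as np;np.save(f"{n}0.npy",d);print(get_calibration(n))
E
```

```text
pics
{'clock': 0.0, 'joint_pos': array([ 1.09938739,  0.33287941, -0.06470331,  1.46094966,  0.02161824,
        1.34990391, -0.0885327 ]), 'joint_velocities': array([-0.00079753, -0.00141295, -0.00039847,  0.00024296,  0.0008953 ,
        0.0021674 , -0.00048632]), 'tau': array([-5.79348907e-04, -6.25443435e+01,  4.91358095e-02, -3.91604948e+01,
        1.61987019e-02,  1.01132621e-02,  3.45748117e-05]), 'position': array([ 0.27100876, -0.56276405,  0.23050726]), 'ee_rot': array([ 9.74927037e-01,  2.22523596e-01, -2.01437266e-04, -6.93397359e-04]), 'ft_force': array([0.65397384, 0.65256404, 0.20071273]), 'torque': array([ 0.01082182,  0.02639612, -0.06197051]), 'grip_width': 0.9977535548015086}
{'vfov': 48.921463288119725, 'cx': 254.78763628541648, 'cy': 194.63838098083943, 'position': array([ 0.316889  , -0.0359178 ,  1.40278308]), 'rotation': array([-0.69533087,  0.71294044, -0.0666597 ,  0.06154178])}
{'vfov': 49.03984963366201, 'cx': 252.71000693133763, 'cy': 191.69879465563355, 'position': array([ 0.16782198, -1.29040775,  0.8235724 ]), 'rotation': array([ 0.85337864, -0.14754407,  0.07184589, -0.49478663])}
```

View pics/top0.png

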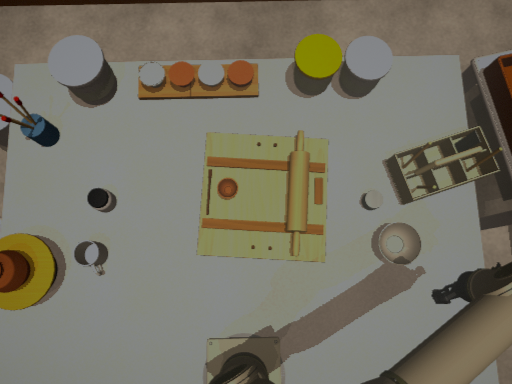

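View pics/side0.png

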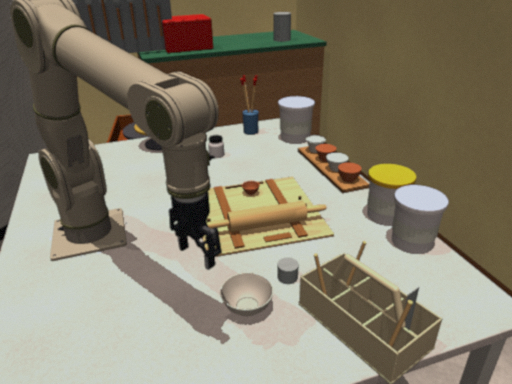

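```bash
python3 - <<'E'
import cv2
p=cv2.imread("pics/top0.png")[70:270,130:390];cv2.imwrite("pics/top0c.png",cv2.resize(p,None,fx=3,fy=3,interpolation=cv2.INTER_CUBIC))
E
```

```text
(no output)
```

View pics/top0c.png

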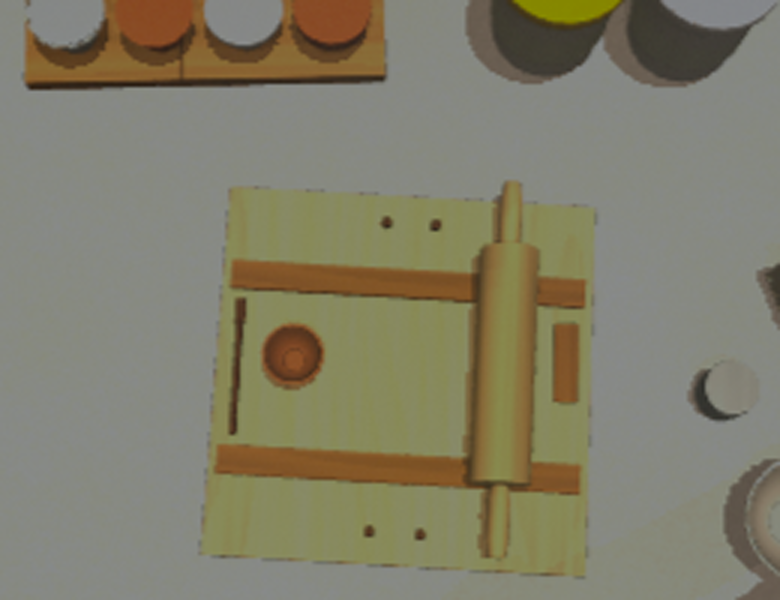

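The top view shows the pin right of the middle: handle middles at about (300,142) and (296,243). The pegs are at about (258.7,144), (275,144.7), (253,247) and (270,248), and the pot at (228,188).

```bash
cat > h.py <<'E'
import numpy as np
from scipy.spatial.transform import Rotation as R
from workcell import get_calibration
def ray(n,u,v):
    c=get_calibration(n);f=192/np.tan(np.radians(c['vfov']/2))
    d=R.from_quat(c['rotation']).apply([(u-c['cx'])/f,(v-c['cy'])/f,1.]);return c['position'],d
def atz(n,u,v,z):
    p,d=ray(n,u,v);return p+d*(z-p[2])/d[2]
def proj(n,P):
    c=get_calibration(n);f=192/np.tan(np.radians(c['vfov']/2))
    q=R.from_quat(c['rotation']).inv().apply(np.asarray(P)-c['position']);return np.array([f*q[...,0]/q[...,2]+c['cx'],f*q[...,1]/q[...,2]+c['cy']]).T
def pts(n,d):
    c=get_calibration(n);f=192/np.tan(np.radians(c['vfov']/2))
    v,u=np.mgrid[:384,:512];q=np.stack([(u-c['cx'])/f*d,(v-c['cy'])/f*d,d],-1)
    return R.from_quat(c['rotation']).apply(q.reshape(-1,3)).reshape(384,512,3)+c['position']
E
python3 - <<'E'
from h import *
np.set_printoptions(precision=4,suppress=True)
cc=lambda a,b:(130+(a+.5)/3-.5,70+(b+.5)/3-.5)
pg=[atz("top",*cc(*q),.024) for q in[(386,222),(435,224),(369,531),(420,534)]]
gf=(pg[0]+pg[1])/2;gn=(pg[2]+pg[3])/2
print("pegs",np.array(pg),"gf",gf,"gn",gn,np.linalg.norm(gf-gn))
by=(gf-gn)[:2];by/=np.linalg.norm(by);bx=np.array([by[1],-by[0]]);o=((gf+gn)/2)[:2]
print("o",o,"bx",bx,"by",by)
W=pts("top",np.load("top0.npy"))
print("table z",np.median(W[230:250,150:180,2]),"board",np.median(W[160:165,240:260,2]))
B=np.stack([(W[...,:2]-o)@bx,(W[...,:2]-o)@by,W[...,2]],-1)
m=(abs(B[...,0])<.2)&(abs(B[...,1])<.12)&(B[...,2]>.06)&(B[...,2]<.1)
print("barrel",m.sum(),B[m].min(0),B[m].max(0))
P=B[m]
for a,b in((-.11,-.06),(-.06,0),(0,.06),(.06,.11)):
    k=P[(P[:,1]>a)&(P[:,1]<b)];top=np.percentile(k[:,2],97);c=np.polyfit(k[:,0],k[:,2],2);
    A=np.c_[2*k[:,0],2*k[:,2],np.ones(len(k))];s=np.linalg.lstsq(A,k[:,0]**2+k[:,2]**2,rcond=None)[0]
    print(a,top,-c[1]/2/c[0],s[:2],(s[2]+s[0]**2+s[1]**2)**.5)
# handles
for s in(-1,1):
    m=(abs(B[...,0])<.2)&(B[...,1]*s>.14)&(B[...,1]*s<.205)&(B[...,2]>.045)&(B[...,2]<.08);print("h",s,m.sum(),B[m].mean(0),B[m].max(0))
for q in[(512,184),(496,556)]: w=atz("top",*cc(*q),.053);print("hend",(w[:2]-o)@bx,(w[:2]-o)@by)
w=atz("top",*cc(292,353),.05);print("pot",(w[:2]-o)@bx,(w[:2]-o)@by)
# side check
for n,P_ in(("gf",gf),("gn",gn)): print(n,proj("side",P_))
from workcell import manip
q=manip.get_obs();print(R.from_quat(q['ee_rot']).as_matrix())
E
python3 - <<'E'
import cv2
p=cv2.imread("pics/side0.png")[160:260,190:350];cv2.imwrite("pics/side0c.png",cv2.resize(p,None,fx=5,fy=5,interpolation=cv2.INTER_CUBIC))
E
```

```text
pegs [[ 0.7455 -0.0657  0.024 ]
 [ 0.7419 -0.1211  0.024 ]
 [ 0.3983 -0.0379  0.024 ]
 [ 0.3937 -0.093   0.024 ]] gf [ 0.7437 -0.0934  0.024 ] gn [ 0.396  -0.0655  0.024 ] 0.34885206056167045
o [ 0.5698 -0.0794] bx [-0.0801 -0.9968] by [ 0.9968 -0.0801]
table z 0.00034672547079395155 board 0.020162441372702178
barrel 1454 [ 0.0755 -0.1198  0.0601] [0.1403 0.1199 0.0931]
-0.11 0.08861550035741486 0.1081845125739649 [0.1079 0.0568] 0.02960458026138443
-0.06 0.08948619867037466 0.10858359170146414 [0.1085 0.0573] 0.02957478418937017
0 0.08885404464731349 0.10860900783147379 [0.1082 0.0569] 0.029677011398517715
0.06 0.08971331723448885 0.10882424437210977 [0.1086 0.0573] 0.029836131333369494
h -1 133 [ 0.107  -0.1672  0.0616] [ 0.1195 -0.1411  0.0701]
h 1 127 [0.1081 0.175  0.0619] [0.1208 0.2048 0.0728]
hend 0.11031379385141721 0.21691087425723182
hend 0.10789003696898408 -0.19488804502291887
pot -0.12202771625339644 0.012011242520021188
gf [301.0959 199.7069]
gn [206.5975 214.3558]
[[ 0.901   0.4339 -0.0006]
 [ 0.4339 -0.901   0.0011]
 [-0.0001 -0.0013 -1.    ]]
```

View pics/side0c.png

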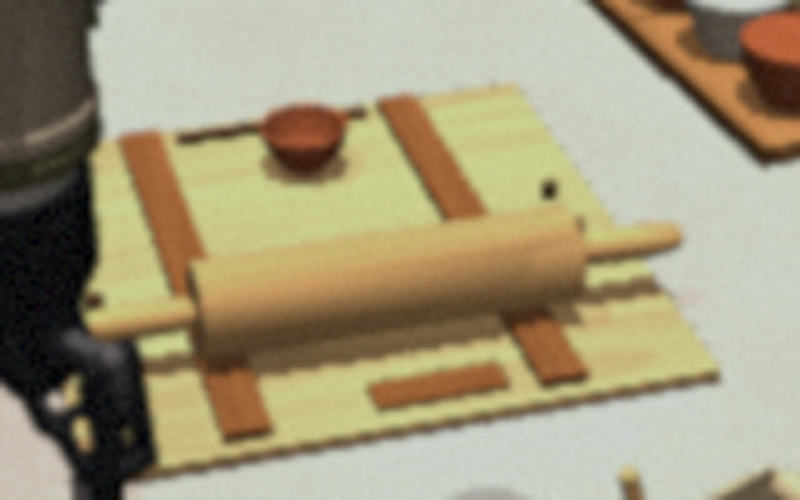

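```bash
cat >> h.py <<'E'
O=np.array([.5698,-.0794]);BX=np.array([-.0801,-.9968]);BY=np.array([.9968,-.0801])
def tb(P): P=np.asarray(P);return np.array([(P[:2]-O)@BX,(P[:2]-O)@BY,P[2]])
def fb(b): return np.r_[O+b[0]*BX+b[1]*BY,b[2]]
def go(b):
    from workcell import manip
    q=manip.get_obs();M=R.from_quat(q['ee_rot']).as_matrix();print("now board",tb(q['position']),"units",M.T@(fb(b)-q['position'])/.04,"turn",np.degrees(np.arctan2(M[:2,1]@-BY,M[:2,1]@BX))/6,"F",q['ft_force'],q['clock'])
E
python3 -c "
from h import *
go([.118,.011,.14])"
```

```text
now board [ 0.50581536 -0.25910829  0.23060827] units [10.72244254 -4.95973681  2.2706506 ] turn -5.051170439351895 F [-0.11610026 -0.54282033 -0.14923176] 0.1
```

```bash
python3 -m pendant '[[1.2,-0.5,0,1.2,0.5],[2.4,-1.1,0,2.5,1],[3.6,-1.7,0,3.8,1],[4.8,-2.3,0,5.05,1],[6,-2.8,0,5.05,1]]' 30; python3 -c "
from h import *
go([.118,.011,.14])"
```

```text
clock: 0.72
position: [0.4396, -0.3563, 0.2312]
ee_rot: [0.999, -0.041, -0.0, -0.0]
ft_force: [0.7, -0.5, -0.5]
grip_width: -0.0
now board [ 0.28648677 -0.1076189   0.23116267] units [ 2.9592938  -4.21674047  2.27835814] turn 0.015554648880815364 F [ 0.71255373 -0.52993276 -0.50461115] 0.725
```

```bash
python3 -m pendant '[[0.8,-1.2,0,0,1],[1.6,-2.4,0.5,0,1],[2.3,-3.6,1,0,1],[2.95,-4.2,1.6,0,1],[2.95,-4.2,2,0,1]]'; python3 -m pendant '[[0,0,0,0,1],[0,0,0,0,1]]'; python3 - <<'E'
from h import *
go([.118,.011,.09])
from workcell import camera
import cv2
print(get_calibration("wrist"))
for n in("wrist","top","side"):
    p,d=camera(n);cv2.imwrite(f"pics/{n}1.png",p[:,:,::-1]);np.save(f"{n}1.npy",d)
E
```

```text
clock: 1.35
position: [0.571, -0.1966, 0.1495]
ee_rot: [0.999, -0.038, -0.001, -0.001]
ft_force: [-0.5, -0.5, -0.6]
grip_width: 0.001
clock: 1.6
position: [0.5695, -0.2015, 0.1521]
ee_rot: [0.999, -0.041, 0.0, 0.0]
ft_force: [0.5, -0.2, 0.5]
grip_width: -0.0
now board [0.1217709  0.00948279 0.1521012 ] units [ 0.03674921 -0.09554758  1.5524759 ] turn 0.018168268772435162 F [ 0.500718   -0.24692133  0.50862587] 1.6
{'vfov': 65.70646984690485, 'cx': 249.90635360043208, 'cy': 195.15218441099861, 'position': array([ 0.63428423, -0.20737228,  0.29547798]), 'rotation': array([-0.67213242,  0.72885147,  0.0953895 , -0.08896284])}
```

View pics/wrist1.png

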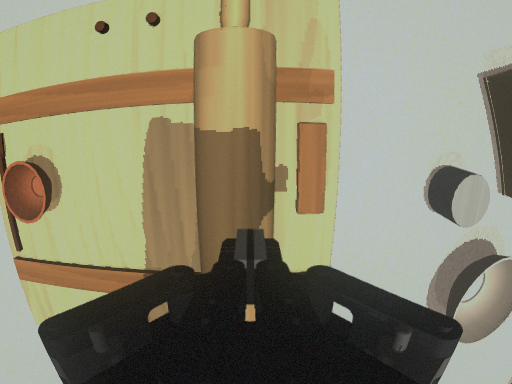

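View pics/side1.png

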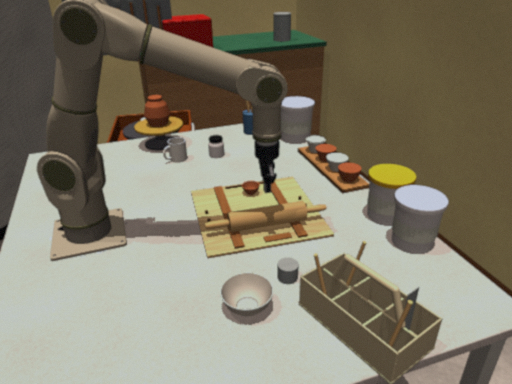

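View pics/top1.png

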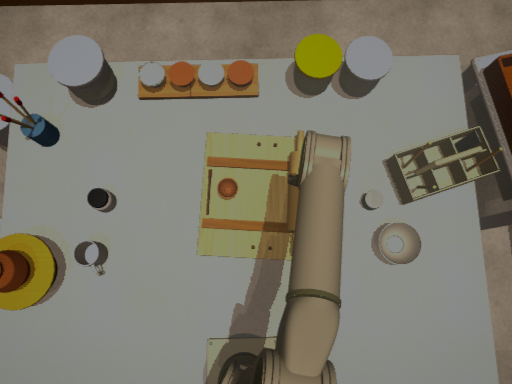

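The wrist view shows the fingertips at (250,235), about 28 px or 15 mm wide along the rolling direction, above the pin (axis at column 235). Each stroke can therefore only use about ±6 mm of contact.

```bash
python3 -m pendant '[[0.04,-0.2,0.7,0,1],[0.04,-0.2,1.3,0,1],[0.04,-0.2,1.5,0,1],[0.04,-0.2,1.5,0,1]]'; python3 -m pendant '[[0,0,0.05,0,1],[0,0,0.1,0,1],[0,0,0.1,0,1]]';python3 -c "
from h import *
go([.114,.011,.086])"
```

```text
clock: 2.25
position: [0.5721, -0.1926, 0.0917]
ee_rot: [0.999, -0.04, 0.0, 0.0]
ft_force: [-0.1, -0.1, 0.5]
grip_width: -0.001
clock: 2.62
position: [0.5722, -0.1922, 0.0875]
ee_rot: [0.999, -0.04, 0.0, 0.0]
ft_force: [0.0, 0.1, 0.8]
grip_width: 0.003
now board [0.11228185 0.01144084 0.08751677] units [-0.01103101  0.04302166  0.0379214 ] turn -0.001223983598209437 F [0.04350996 0.1329712  0.80230959] 2.625
```

```bash
python3 -m pendant '[[0,0.04,0.02,0,1],[0,0.04,0.05,0,1],[0,0.04,0.05,0,1]]';python3 -c "
from h import *
go([.114,.011,.086])"
```

```text
clock: 3.0
position: [0.5721, -0.1942, 0.086]
ee_rot: [0.999, -0.04, 0.0, 0.0]
ft_force: [-2.6, -1.0, 6.7]
grip_width: -0.004
now board [0.11420904 0.01152961 0.08604428] units [-0.01323439 -0.00514904  0.00109721] turn 0.0019699361004764226 F [-2.62882629 -1.0348373   6.74768127] 3.0
```

```bash
python3 -m pendant '[[0,-0.1,0.02,0,1],[0,-0.2,0.02,0,1],[0,-0.35,0.02,0,1],[0,-0.5,0.02,0,1],[0,-0.5,0.02,0,1]]'; python3 - <<'E'
from h import *
go([.114,.011,.086])
from workcell import camera
import cv2
p,d=camera("wrist");cv2.imwrite(f"pics/w2.png",p[:,:,::-1])
E
```

```text
clock: 3.62
position: [0.574, -0.1736, 0.0859]
ee_rot: [0.999, -0.04, 0.0, 0.0]
ft_force: [-3.9, 0.5, 11.6]
grip_width: -0.001
now board [0.09351921 0.01173429 0.08593395] units [-0.01867854  0.51207669 -0.00144375] turn -0.006155668450888045 F [-3.89141853  0.50680927 11.55727538] 3.625
```

View pics/w2.png

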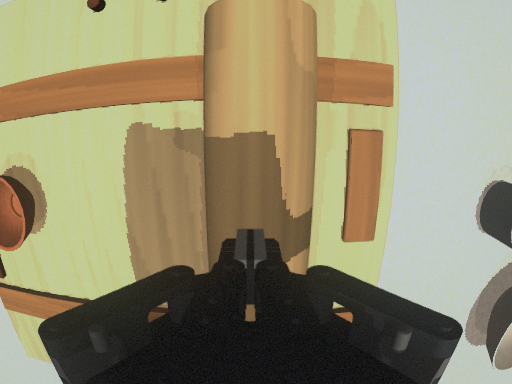

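```bash
cat >> h.py <<'E'
def wrist(name):
    from workcell import camera
    import cv2
    c=get_calibration("wrist");p,d=camera("wrist");cv2.imwrite(f"pics/{name}.png",p[:,:,::-1])
    f=192/np.tan(np.radians(c['vfov']/2));v,u=np.mgrid[:384,:512];a=u-c['cx'];b=v-c['cy'];r=np.hypot(a,b)+1e-9
    t=np.tan(r/f);q=np.stack([a/r*t,b/r*t,np.ones_like(r)],-1)*d[...,None]
    W=R.from_quat(c['rotation']).apply(q.reshape(-1,3))+c['position']
    B=np.stack([(W[:,:2]-O)@BX,(W[:,:2]-O)@BY,W[:,2]],-1);return B[(d.ravel()>0)],p
def pin(B):
    for a,b in((.035,.06),(.06,.09),(.09,.12),(.11,.136)):
        k=B[(B[:,1]>a)&(B[:,1]<b)&(B[:,2]>.06)&(B[:,2]<.095)&(abs(B[:,0])<.2)]
        if len(k)<50: continue
        A=np.c_[2*k[:,0],2*k[:,2],np.ones(len(k))];s=np.linalg.lstsq(A,k[:,0]**2+k[:,2]**2,rcond=None)[0]
        print("pin",a,b,len(k),s[:2].round(4),"r",((s[2]+s[0]**2+s[1]**2)**.5).round(4),"mid",((np.percentile(k[:,0],1)+np.percentile(k[:,0],99))/2).round(4))
    k=B[(B[:,1]>.16)&(B[:,1]<.2)&(B[:,2]>.05)&(B[:,2]<.08)&(abs(B[:,0])<.2)]
    if len(k)>20: print("handle",len(k),k.mean(0))
E
python3 -c "
from h import *
B,_=wrist('w3');pin(B)"
```

```text
pin 0.035 0.06 5236 [0.1001 0.0542] r 0.0323 mid 0.0998
pin 0.06 0.09 6709 [0.1001 0.054 ] r 0.0325 mid 0.1
pin 0.09 0.12 6535 [0.1002 0.0541] r 0.0324 mid 0.0999
pin 0.11 0.136 5306 [0.1002 0.0542] r 0.0323 mid 0.1
```

```bash
python3 -m pendant '[[0,0,-0.2,0,1],[0,0.33,-0.2,0,1],[0,0.33,-0.15,0,1],[0,0.33,-0.05,0,1],[0,0.33,0,0,1]]'; python3 -m pendant '[[0,-0.1,0,0,1],[0,-0.25,0,0,1],[0,-0.45,0,0,1],[0,-0.62,0,0,1],[0,-0.62,0,0,1]]';  python3 -c "
from h import *
go([0,.011,.086])
B,_=wrist('w4');pin(B)"
```

```text
clock: 4.35
position: [0.5726, -0.1873, 0.0856]
ee_rot: [0.999, -0.04, 0.0, 0.0]
ft_force: [-10.5, 0.3, 24.8]
grip_width: 0.005
clock: 4.97
position: [0.5748, -0.1614, 0.0859]
ee_rot: [0.999, -0.039, 0.0, 0.0]
ft_force: [-6.3, 0.2, 16.2]
grip_width: -0.001
now board [0.08137245 0.01154937 0.08589612] units [-0.01123847 -2.03429924 -0.00298078] turn -0.011673815810676023 F [-6.33327184  0.22230754 16.15863858] 4.975
pin 0.035 0.06 5238 [0.0872 0.0542] r 0.0323 mid 0.0869
pin 0.06 0.09 6685 [0.0873 0.0541] r 0.0324 mid 0.0869
pin 0.09 0.12 6503 [0.0873 0.0541] r 0.0324 mid 0.0869
pin 0.11 0.136 5273 [0.0874 0.0542] r 0.0323 mid 0.0871
```

```bash
python3 -m pendant '[[0,0,-0.2,0,1],[0,0.32,-0.2,0,1],[0,0.32,-0.15,0,1],[0,0.32,-0.05,0,1],[0,0.32,-0.02,0,1]]'; python3 -m pendant '[[0,-0.1,0,0,1],[0,-0.25,0,0,1],[0,-0.45,0,0,1],[0,-0.63,0,0,1],[0,-0.63,0,0,1]]';  python3 -c "
from h import *
go([0,.011,.086])
B,_=wrist('w5');pin(B)"
```

```text
clock: 5.65
position: [0.5735, -0.1751, 0.0856]
ee_rot: [0.999, -0.04, -0.0, 0.0]
ft_force: [-6.1, 0.2, 13.6]
grip_width: 0.006
clock: 6.28
position: [0.5757, -0.1489, 0.086]
ee_rot: [0.999, -0.039, 0.0, -0.0]
ft_force: [-3.7, 0.7, 11.0]
grip_width: -0.003
now board [0.0687831  0.01141864 0.08597133] units [-7.97001823e-03 -1.71956831e+00 -4.76665811e-04] turn -0.013820329684458357 F [-3.72856777  0.65595941 11.04618514] 6.275
pin 0.035 0.06 5266 [0.0743 0.0541] r 0.0324 mid 0.074
pin 0.06 0.09 6755 [0.0743 0.054 ] r 0.0325 mid 0.0741
pin 0.09 0.12 6542 [0.0744 0.0541] r 0.0324 mid 0.074
pin 0.11 0.136 5314 [0.0744 0.0542] r 0.0324 mid 0.0742
```

Steady at about 13 mm per stroke, so I'll repeat it.

```bash
python3 -m pendant '[[0,0,-0.2,0,1],[0,0.33,-0.2,0,1],[0,0.33,-0.15,0,1],[0,0.33,-0.05,0,1],[0,0.33,0,0,1]]'; python3 -m pendant '[[0,-0.1,0,0,1],[0,-0.25,0,0,1],[0,-0.45,0,0,1],[0,-0.63,0,0,1],[0,-0.63,0,0,1]]'; python3 -m pendant '[[0,0,-0.2,0,1],[0,0.33,-0.2,0,1],[0,0.33,-0.15,0,1],[0,0.33,-0.05,0,1],[0,0.33,0,0,1]]'; python3 -m pendant '[[0,-0.1,0,0,1],[0,-0.25,0,0,1],[0,-0.45,0,0,1],[0,-0.63,0,0,1],[0,-0.63,0,0,1]]';  python3 -c "
from h import *
go([0,.011,.086])
B,_=wrist('w6');pin(B)"
```

```text
clock: 6.95
position: [0.5744, -0.163, 0.0855]
ee_rot: [0.999, -0.04, -0.0, 0.0]
ft_force: [-6.1, -0.0, 15.4]
grip_width: -0.001
clock: 7.58
position: [0.5766, -0.1369, 0.086]
ee_rot: [0.999, -0.039, 0.0, -0.0]
ft_force: [-4.0, 1.0, 9.9]
grip_width: 0.001
clock: 8.2
position: [0.5753, -0.1511, 0.0854]
ee_rot: [0.999, -0.04, -0.0, 0.0]
ft_force: [-6.1, 0.3, 15.6]
grip_width: 0.005
clock: 8.82
position: [0.5775, -0.1249, 0.086]
ee_rot: [0.999, -0.039, -0.0, -0.0]
ft_force: [-4.8, -0.2, 9.4]
grip_width: 0.0
now board [0.0447693  0.01133403 0.08598666] units [-6.68204840e-03 -1.11922903e+00 -1.72487823e-04] turn -0.014174390742677167 F [-4.84135657 -0.16882507  9.38858762] 8.825
pin 0.035 0.06 5236 [0.0486 0.0541] r 0.0324 mid 0.0483
pin 0.06 0.09 6695 [0.0487 0.054 ] r 0.0325 mid 0.0485
pin 0.09 0.12 6504 [0.0487 0.054 ] r 0.0324 mid 0.0486
pin 0.11 0.136 5282 [0.0488 0.0541] r 0.0324 mid 0.0486
```

View pics/w6.png

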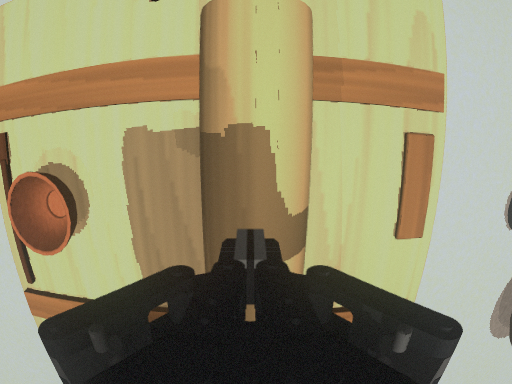

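```bash
python3 -m pendant '[[0,0,-0.2,0,1],[0,0.28,-0.2,0,1],[0,0.28,-0.15,0,1],[0,0.28,-0.05,0,1],[0,0.28,0,0,1]]'; python3 -m pendant '[[0,-0.1,0,0,1],[0,-0.25,0,0,1],[0,-0.45,0,0,1],[0,-0.63,0,0,1],[0,-0.63,0,0,1]]'; python3 -m pendant '[[0,0,-0.2,0,1],[0,0.32,-0.2,0,1],[0,0.32,-0.15,0,1],[0,0.32,-0.05,0,1],[0,0.32,0,0,1]]'; python3 -m pendant '[[0,-0.1,0,0,1],[0,-0.25,0,0,1],[0,-0.45,0,0,1],[0,-0.63,0,0,1],[0,-0.63,0,0,1]]';  python3 -m pendant '[[0,0,-0.5,0,1],[0,0.32,-1.5,0,1],[0,0.32,-2.2,0,1],[0,0.32,-2.2,0,1],[0,0.32,-2.2,0,1]]'; python3 -c "
from h import *
go([0.02,.011,.09])
B,_=wrist('w7');pin(B)"
```

```text
clock: 9.5
position: [0.5764, -0.1371, 0.0855]
ee_rot: [0.999, -0.04, -0.0, 0.0]
ft_force: [-7.2, -0.5, 16.7]
grip_width: -0.002
clock: 10.12
position: [0.5787, -0.111, 0.086]
ee_rot: [0.999, -0.039, 0.0, -0.0]
ft_force: [-4.6, 0.7, 10.4]
grip_width: -0.001
clock: 10.75
position: [0.5774, -0.1248, 0.0855]
ee_rot: [0.999, -0.04, -0.0, 0.0]
ft_force: [-6.0, -0.3, 17.3]
grip_width: -0.001
clock: 11.38
position: [0.5797, -0.0985, 0.086]
ee_rot: [0.999, -0.039, 0.0, -0.0]
ft_force: [-4.9, 0.2, 10.4]
grip_width: -0.004
clock: 12.0
position: [0.5781, -0.1121, 0.1722]
ee_rot: [0.999, -0.04, -0.001, -0.0]
ft_force: [0.3, -0.2, -0.5]
grip_width: -0.003
now board [0.03194715 0.01086472 0.17223262] units [ 0.00622083 -0.29836588  2.05585195] turn -0.005901368940336459 F [ 0.26429717 -0.22584557 -0.4789656 ] 12.0
pin 0.035 0.06 2307 [0.0232 0.0539] r 0.0325 mid 0.0232
pin 0.06 0.09 2844 [0.0233 0.0539] r 0.0326 mid 0.0235
pin 0.09 0.12 2812 [0.0234 0.0541] r 0.0324 mid 0.0235
pin 0.11 0.136 2384 [0.0235 0.0541] r 0.0324 mid 0.0234
handle 590 [0.02412724 0.17076226 0.06283856]
```

View pics/w7.png

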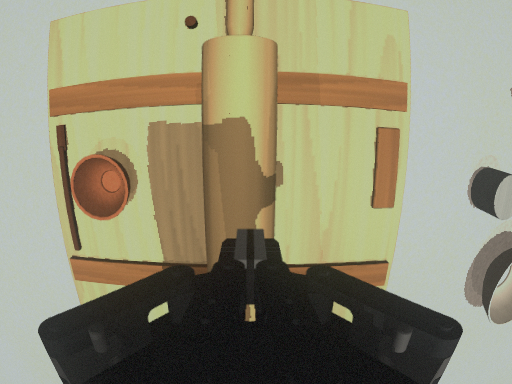

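The wrist view shows the far left peg at (191,22), with the far handle at column 239 over the right peg.

```bash
cat >> h.py <<'E'
def wray(u,v,z):
    c=get_calibration("wrist");f=192/np.tan(np.radians(c['vfov']/2));a=u-c['cx'];b=v-c['cy'];r=np.hypot(a,b);t=np.tan(r/f)
    d=R.from_quat(c['rotation']).apply([a/r*t,b/r*t,1]);P=c['position'];return tb(P+d*(z-P[2])/d[2])
E
python3 -c "
from h import *
print(wray(191,21,.024), 'w1 edges at board z', wray(50,60,.012),wray(409,60,.012),wray(60,110,.02))"
```

```text
[-0.02558392  0.17529605  0.024     ] w1 edges at board z [-0.20374378  0.15918697  0.012     ] [0.20899302 0.14960141 0.012     ] [-0.18217329  0.09567661  0.02      ]
```

```bash
python3 -m pendant '[[0,-0.07,1,0,1],[0,-0.07,1.9,0,1],[0,-0.07,2.1,0,1],[0,-0.07,2.17,0,1],[0,-0.07,2.2,0,1]]'; python3 -m pendant '[[0,-0.1,0,0,1],[0,-0.25,0,0,1],[0,-0.45,0,0,1],[0,-0.63,0,0,1],[0,-0.63,0,0,1]]'; python3 -c "
from h import *
go([0.002,.011,.086])
B,_=wrist('w8');pin(B)"
```

```text
clock: 12.68
position: [0.5796, -0.1097, 0.0864]
ee_rot: [0.999, -0.04, 0.001, 0.0]
ft_force: [0.2, 0.1, 0.2]
grip_width: -0.002
clock: 13.3
position: [0.5814, -0.0834, 0.0858]
ee_rot: [0.999, -0.039, 0.001, -0.0]
ft_force: [0.8, 0.8, 5.2]
grip_width: -0.004
now board [0.00304764 0.01189327 0.08581644] units [-0.02227346 -0.02622888 -0.00460976] turn -0.016231534446673215 F [0.83549583 0.75000204 5.22280473] 13.3
pin 0.035 0.06 5246 [0.0132 0.0543] r 0.0323 mid 0.0128
pin 0.06 0.09 6740 [0.0133 0.054 ] r 0.0325 mid 0.0127
pin 0.09 0.12 6556 [0.0133 0.0541] r 0.0324 mid 0.0127
pin 0.11 0.136 5330 [0.0134 0.0541] r 0.0324 mid 0.0128
```

```bash
python3 -m pendant '[[0,0,-0.2,0,1],[0,0.39,-0.2,0,1],[0,0.39,-0.15,0,1],[0,0.39,-0.05,0,1],[0,0.39,0.02,0,1]]'; python3 -m pendant '[[0,-0.1,0,0,1],[0,-0.25,0,0,1],[0,-0.4,0,0,1],[0,-0.53,0,0,1],[0,-0.53,0,0,1]]'; python3 -c "
from h import *
go([0.002,.011,.086])
B,_=wrist('w9');pin(B)"
```

```text
clock: 13.98
position: [0.5795, -0.1, 0.0855]
ee_rot: [0.999, -0.04, -0.0, 0.0]
ft_force: [-12.3, 0.5, 30.4]
grip_width: -0.002
clock: 14.6
position: [0.5814, -0.0779, 0.0859]
ee_rot: [0.999, -0.039, 0.0, -0.0]
ft_force: [-7.0, 1.4, 16.8]
grip_width: 0.0
now board [-0.00243672  0.01143578  0.08588465] units [-0.0110387   0.11090266 -0.00289658] turn -0.013138318381388124 F [-6.97540315  1.39543189 16.8345171 ] 14.6
pin 0.035 0.06 5259 [0.0026 0.0541] r 0.0324 mid 0.0024
pin 0.06 0.09 6732 [0.0027 0.054 ] r 0.0325 mid 0.0024
pin 0.09 0.12 6530 [0.0028 0.0541] r 0.0324 mid 0.0024
pin 0.11 0.136 5286 [0.0028 0.0541] r 0.0324 mid 0.0026
```

Pin at 0.0027, against a target of about 0.0025. I'll lift straight up and clear the view.

```bash
python3 -m pendant '[[0,0,-0.1,0,1],[0,0,-0.5,0,1],[0,0,-1.5,0,1],[0,0,-3,0,1],[0,0,-3.5,0,1]]'; python3 -m pendant '[[0,1.5,0,0,1],[0,3,0,0,1],[0,4.5,0,0,1],[0,6,0,0,1],[0,7,0,0,1]]'; python3 -m pendant '[[0,1.5,0,0,1],[0,2,0,0,1],[0,2,0,0,1],[0,2,0,0,1]]'; python3 - <<'E'
from h import *
from workcell import camera
import cv2
for n in("top","side"):
    p,d=camera(n);cv2.imwrite(f"pics/{n}9.png",p[:,:,::-1]);np.save(f"{n}9.npy",d)
    a=p[80:270,190:340] if n=="top" else p[160:260,190:350]
    cv2.imwrite(f"pics/{n}9c.png",cv2.resize(a[:,:,::-1],None,fx=4 if n=="top" else 5,fy=4 if n=="top" else 5,interpolation=cv2.INTER_CUBIC)[:600])
go([0,0,.1])
E
```

```text
clock: 15.28
position: [0.5827, -0.0788, 0.2294]
ee_rot: [0.999, -0.04, 0.003, 0.0]
ft_force: [-0.5, -0.2, 0.0]
grip_width: -0.005
clock: 15.9
position: [0.5577, -0.3614, 0.2251]
ee_rot: [0.999, -0.041, 0.0, 0.0]
ft_force: [-0.3, -0.0, 0.6]
grip_width: -0.003
clock: 16.4
position: [0.5535, -0.4357, 0.2249]
ee_rot: [0.999, -0.039, 0.0, -0.001]
ft_force: [0.7, -0.3, -0.3]
grip_width: -0.001
now board [0.35644791 0.01229888 0.22501755] units [-0.28440615 -8.90991358  3.13094493] turn -0.027374363442428457 F [-0.40664338 -0.27955582 -0.06371879] 16.5
```

View pics/top9.png

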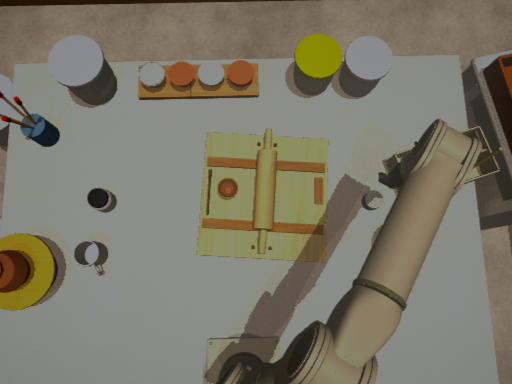

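View pics/side9c.png

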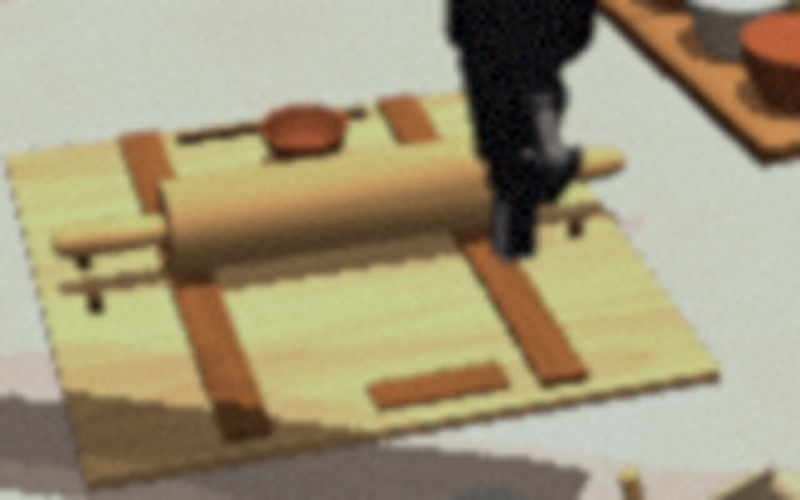

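```bash
python3 - <<'E'
import cv2
p=cv2.imread("pics/top9.png")[125:270,195:340];cv2.imwrite("pics/top9d.png",cv2.resize(p,None,fx=4,fy=4,interpolation=cv2.INTER_CUBIC))
E
```

```text
(no output)
```

View pics/top9d.png

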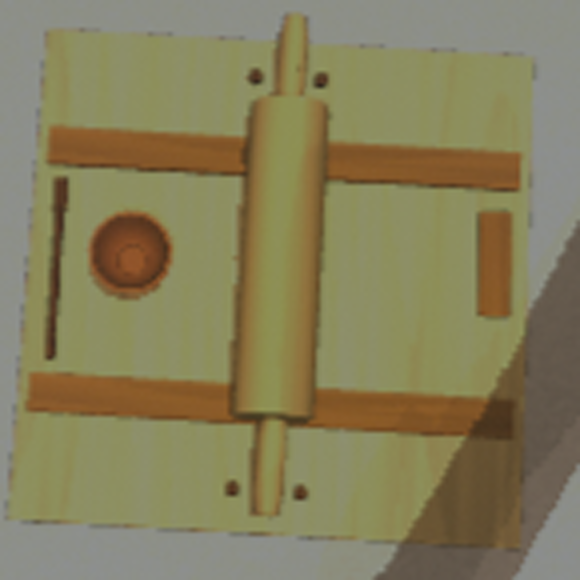

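```bash
python3 -m pendant '[[0,0,0,0,1],[0,0,0,0,1],[0,0,0,0,1],[0,0,0,0,1]]'; python3 - <<'E'
from h import *
from workcell import camera,hand_in
p,d=camera("top")
for D in(np.load("top9.npy"),d):
    W=pts("top",D);B=np.stack([(W[...,:2]-O)@BX,(W[...,:2]-O)@BY,W[...,2]],-1)
    for s in(-1,1):
        m=(abs(B[...,0])<.06)&(B[...,1]*s>.145)&(B[...,1]*s<.2)&(B[...,2]>.045)&(B[...,2]<.08);print(s,m.sum(),B[m].mean(0))
import cv2
a=cv2.imread("pics/top0.png").astype(int);b=p[:,:,::-1].astype(int)
df=abs(a-b).sum(2)>90
for n,(r0,r1,c0,c1) in dict(pot=(175,202,215,241),knife=(168,218,203,213),rib=(176,206,312,326),mug=(235,280,70,110),jar=(185,215,85,115),weight=(188,212,360,384),bisque=(220,268,375,425)).items(): print(n,df[r0:r1,c0:c1].sum())
E
```

```text
clock: 17.0
position: [0.5524, -0.4378, 0.2245]
ee_rot: [0.999, -0.04, 0.0, 0.0]
ft_force: [-0.1, 0.7, 0.1]
grip_width: 0.003
-1 114 [ 0.00034908 -0.17055125  0.06184982]
1 109 [0.00169325 0.17355094 0.06208659]
-1 115 [ 0.00027483 -0.17046038  0.06174459]
1 110 [0.00173779 0.17387    0.06177742]
pot 0
knife 0
rib 0
mug 0
jar 0
weight 197
bisque 736
```

```bash
python3 -c "
from workcell import hand_in
print(hand_in())"
```

```text
the job is handed in; nothing more can be done
None
```

I rolled the pin from about 109 mm right of the middle to the middle of the board and handed the job in at about 17 s. It took nine short strokes with the shut fingertips pressing only on its top, at roughly 5–30 N by the end-of-move readings. I then lifted straight up and moved the arm clear to the right.

**Pin position:** the last top-view depth check puts the near handle 0.3 mm and the far handle 1.7 mm from board x = 0. A reading from the picture gave about 1 mm near and 2.5 mm far. Both are well inside the 44 mm gaps. The pin had not moved between two looks about half a second apart.

**Disagreement:** the wrist camera's board frame sat about 2.5 mm off the top camera's. I corrected for that using the far left peg and the board edges.

**Other things:** the pot, knife, rib, mug and jar look unchanged from the first picture. I could not check the weight and bowl this way, because the arm or its shadow covered them in the last picture. The tool stayed at least 165 mm above them on the way over and back.

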